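# Reset the flip stops of a tube trimming jig and push the tube home

### The job

The jig was last used for short tubes: its short stop (the one nearer the saw guide) is down in the trough and its long stop is folded back. Change it over to the long length by tipping the short stop's lever up and back until it rests there, and tipping the long stop's lever forward until that stop is fully down; then push the tube along the trough by its crinkled end until its smooth closed end is flush against the long stop, ready for trimming. Do it all by pushing with the fingertips: pick nothing up, keep the tube lying in the trough, and leave the tools and the other tube on the bench alone.

Things in the scene. Friction and masses are not known exactly. Their poses are not given: they have to be found in the camera images.
- jig: Tube trimming jig, fixed to the bench: base plate x -45 to +67, y -120 to +120, 10 mm thick, with a white U trough along y. Origin: on the bench under the trough's centre, mid-length; z up, +y along the trough to the saw guide (robot's left at yaw 0), +x across to the stops' rail (away from the robot). Trough: floor z = 18 mm, inner width 34, walls up to z = 32, open at both ends.
- saw_slit (a point): Middle of the saw guide's slit, on the tube's axis: jig x = 0, y = +50, z = 33 mm. Steel guide posts stand beside the trough at y = 40 to 60 mm, x = 18 to 31 mm on either side, up to z = 56 mm.
- short_stop (a joint): Hinge of the short stop (face at jig y = -60 mm). 0 = down, its 6 mm blade hangs across the trough; 1.4 rad = folded back, blade clear above the tube. Hinge line of both stops: parallel to jig y at x = 42, z = 50 mm; brackets up to z = 60 mm. Each stop weighs 110 g, stays by its weight at either end of its travel and falls over by itself past about 0.7 rad; about 1 N at the knob moves it.
- long_stop (a joint): Hinge of the long stop (face at y = -100 mm of the jig, the right-hand one at yaw 0). Same shape and same values as short_stop: 0 = down, 1.4 rad = folded back.
- short_knob (a point): Centre of the short stop's black ball knob, 22 mm in diameter, on a lever 65 mm from the hinge line. In the jig's frame x = 9, y = -63, z = 106 mm when down (lever leaning over the trough); x = 92, z = 92 mm when folded back; highest on the way z = 115 mm. A push towards the jig's +x folds the stop back.
- long_knob (a point): Centre of the long stop's black ball knob, 22 mm in diameter. In the jig's frame x = 9, y = -103, z = 106 mm when down, x = 92, z = 92 mm when folded back. A push towards the jig's -x brings the stop down.
- long_face (a point): Point of the jig where the long stop's face meets the tube's axis when that stop is down: jig x = 0, y = -100, z = 33 mm.
- tube: White moulded tube, 30 mm in diameter, 167 mm long with its crinkled raw end, 30 g, lying in the trough. Origin: underside of the tube, 84 mm from the plain end; its +x axis points along the tube to the plain end (jig -y).
- plain_end (a point): The tip of the tube's smooth, closed end (the plain end), on the tube's axis, 15 mm above its underside.
- raw_end (a point): Centre of the tube's crinkled raw end, on the tube's axis; the end to push on. The tube's top is 15 mm above it, the trough walls reach to 1 mm below it.
- done_tube: Bystander: finished white tube, 30 mm in diameter, 150 mm long, loose on the bench in front of the jig. Origin: underside, mid-length.
- deburrer: Bystander: yellow deburring tool, 137 mm long, 17 mm thick, loose in front of the jig. Origin: underside, mid-length.
- sliding_caliper: Bystander: steel caliper, 250 x 72 x 8 mm, loose, to the right of the jig. Origin: underside, middle.
- plug_gauge_1: Bystander: steel plug gauge, 108 mm long, 30 mm thick, loose, to the right beyond the toggle clamp. Origin: underside, middle.

How it is judged (in metres and radians):
On the way, in this order (a step that is already met when the one before it is completed fails the run):
1. the short stop rests folded back and the long stop is fully down (value of joint short_stop above 1.3 rad and value of joint long_stop below 0.06 rad), for 0.2 s.
2. the tube's smooth end is against the long stop (y of plain_end in the frame of jig below -0.0975 m and distance between plain_end and long_face below 0.005 m), for 0.2 s.
At the end, for the whole second after the job is handed in: The short stop rests folded back (over 1.3 rad), the long stop is down (under 0.06 rad), and the tube lies still in the trough with its plain end within 2.5 mm of the long stop's face, centred within 5 mm and in line within 0.04 rad (all of step 1 and all of step 2 and angle between the x axis of tube and the y axis of jig, either way round below 0.04 rad and linear speed of tube below 0.01 m/s); the robot touches nothing.
It fails at once if the tube is lifted out of the trough or tipped (z of any of plain_end, raw_end in the frame of jig above 0.043 m or z of tube in the frame of jig below 0.01 m).
It fails at once if a tool or the other tube on the bench is moved (distance of any of done_tube, deburrer, sliding_caliper, plug_gauge_1 from where it was at the start of the episode above 0.015 m).
It also fails if it takes over 53 s, if anything falls off the work surface, if the arm or the gripper's body presses on something with over 40 N, if the wrist force passes 120 N, or if a joint passes its speed limit or range.

### The arm

A 7-joint arm with a two-finger parallel gripper is mounted at the origin on a cart in front of the work surface, level with it; the furniture and walls round the work are solid. World frame = base frame: x ahead of the robot, y to its left, z up, the work surface at z = 0. Lengths are in m, angles in degrees, forces in N, time in s.
With the tool pointing down it reaches from about 0.425 to 0.875 m from the base axis. Payload 4.7 kg.
Tool frame: the origin (TCP) lies between the finger pads; the fingertips stand env.finger_overhang ahead of it and the grasp point (between the pads) lies 5 mm behind it (env.finger_overhang is the distance from the TCP to the fingertips, in m); z points along the fingers, y is the line along which they close (so a half turn about z gives the same grasp; the last joint's range is limited). The gripper opens to 87 mm and grips with 3 to 60 N. Pads are 19 mm wide; open, the fingers measure 117 mm over their backs; the gripper's body (75 mm by 190 mm) begins 51 mm behind the grasp point.
Start: joints at [75.636, 18.392, -4.016, 83.108, 1.295, 78.541, -3.26], TCP at [0.17, -0.627, 0.237] pointing down, gripper open.
Joint ranges: [-163.93, 163.93], [-17.29, 119.83], [-79.2, 71.16], [3.27, 140.29], [-89.18, 269.18], [5.43, 117.66], [-154.24, 154.24]. Speed limits (degrees/s): [147.25, 147.25, 180, 180, 180, 180, 180].

### API

Orientations are given as [roll, pitch, yaw] about the fixed x, y, z axes, in that order (R = Rz(yaw) Ry(pitch) Rx(roll)).
In Python, from cell import telemetry, eyes, env, models gives the robot as it stands. The module is installed in compiled form; this text tells all that it offers.
- The arm moves only by the tool drive_tool, never from a script. Its arguments are lists of equal length, an entry for each row: "angular": the turn, a rotation vector about the tool's x, y, z in rad, a list of three; "delta_pos": the shift along the tool's x, y, z in cm, a list of three; "gripper": the finger opening in cm, from 0 to 8.7. A call has 1 to 20 rows; each row shifts and turns the commanded pose from where the row before left it, along the tool's axes as they then stand; what a row does not reach is not made up. A row lasts 1/10 s, in which the tool goes at most 50 mm and 8.59 degrees, less where a joint would pass 70% of its speed; a pose out of reach is approached as far as the arm can. A call with a gripper value outside its range is refused whole. The fingers move at their own pace and stop on an object; "squeeze" is the grip in N (left out, the last holds). Time passes only in rows, so rows that do not move let the fingers close. It gives the time, the measured TCP pose, the force, the opening and the grip force at its end, in the units of the state.
- telemetry.get_obs(): the state, without advancing time (a new reading comes with each control period).
- eyes.read_camera(name): name is "side" or "top"; returns a dict with "pixels" (420x560x3 uint8, red, green, blue), "mtx" (3x3 intrinsics, pixels), "D" ([k1, k2, p1, p2, k3] as OpenCV has them; the pictures are not rectified), "origin" and "orientation" of the camera in the world. Camera axes: x right, y down, z forward; pixel columns grow to the right and rows downward; lengths in m; the calibration is good to about 2 mm. A picture is of the moment at which its call begins. There is no depth.
- env.sign_off(): hands the job in; it is judged then, once.
Trained networks look in a picture, given as the dict that the camera call returned (one of the last four; its "shot" number tells which), for a name from the list of things; names that differ only in an ending like _2 or _b are one class to them, and where a whole thing is asked for, a point or a joint stands for the part that bears it (a point fixed in the world has none). Each returns a list of dicts, best first, with "p" (0 to 1); they miss things now and then, are a little off and sometimes report something else, mostly with a low value. They report only what shows in the picture. A call takes as long as a camera call.
- models.search_frame(picture, target): "centre" ([column, row] in pixels, amid what is visible of it).
- models.cut_out(picture, target): "pixels" (420x560 bool, what is visible of it) and "centre" ([column, row] in pixels, amid what is visible of it).
The state is a dict: "time_s": time; "qpos": joint angles; "joint_velocities": joint speeds; "effort": joint torques, N m; "tool_pos": TCP position; "tool_rot": TCP orientation; "force": force on the tool from outside, world axes, zero at the start; "wrist_torque": the same for the moment, N m; "grip_width": finger opening in m; "grasp_force": force on a finger pad.
Only numpy, scipy, OpenCV 4.12 (cv2) and the standard library are available. Lean on these libraries where they do the work, as an engineer would, in place of code of your own. Each camera call takes 0.05 s, during which the arm holds its last target. There are 200 camera calls.

## Working session

There is one attempt and no reset: what is moved stays moved. The work goes in short steps, Python scripts to look and compute and a tool call to move; the robot and the scene stay as the last step left them, time stands still between calls to the robot, and variables do not carry over. Pictures are saved under pics/ and viewed, at most 10 in all, crops included, and the job is handed in when it is done.

Besides the shell and the picture viewer there is one more tool, called by a JSON object that holds its "fn" and its "kwargs", one argument or row to a line. drive_tool: Moves the arm, as the interface text tells. Its arguments: {"type":"object","properties":{"angular":{"type":"array","items":{"type":"array","items":{"type":"number"}}},"delta_pos":{"type":"array","items":{"type":"array","items":{"type":"number"}}},"gripper":{"type":"array","items":{"type":"number"}},"squeeze":{"type":"number"}},"required":["angular","delta_pos","gripper"]}

```bash
mkdir -p pics
cat > h.py <<'E'
import numpy as np, cv2
from scipy.spatial.transform import Rotation as R
from cell import telemetry, eyes, env, models
def cam(n):
    return eyes.read_camera(n)
def Rc(p):
    o=np.array(p["orientation"],float)
    return o if o.shape==(3,3) else R.from_euler('xyz',o,degrees=True).as_matrix()
def ray(p,px):
    u=cv2.undistortPoints(np.array([[px]],float),np.array(p["mtx"]),np.array(p["D"]))[0,0]
    return np.array(p["origin"]),Rc(p)@np.array([u[0],u[1],1])
def at_z(p,px,z):
    o,d=ray(p,px); return o+d*(z-o[2])/d[2]
def proj(p,X):
    Rm=Rc(p).T; X=np.atleast_2d(X); 
    return cv2.projectPoints((X-np.array(p["origin"]))@Rm.T,np.zeros(3),np.zeros(3),np.array(p["mtx"]),np.array(p["D"]))[0][:,0]
def tri(ps,pxs):
    A=np.zeros((3,3));b=np.zeros(3)
    for p,x in zip(ps,pxs):
        o,d=ray(p,x);d/=np.linalg.norm(d);M=np.eye(3)-np.outer(d,d);A+=M;b+=M@o
    X=np.linalg.solve(A,b); return X
E
python3 - <<'E'
from h import *
s=telemetry.get_obs(); print({k:np.round(s[k],3) for k in('time_s','tool_pos','tool_rot','grip_width','force')},env.finger_overhang)
P={n:cam(n) for n in('top','side')}
for n,p in P.items():
    print(n,p["origin"],p["orientation"],np.round(p["mtx"],1).tolist())
    cv2.imwrite(f'pics/{n}0.png',p["pixels"][:,:,::-1])
    for t in ['jig','saw_slit','short_knob','long_knob','plain_end','raw_end','tube','long_face']:
        try: r=models.search_frame(p,t)
        except Exception as e: r=[];print(t,e)
        print(t,[(np.round(a["centre"],1).tolist(),round(a["p"],2)) for a in r[:3]])
for t in ['short_knob','long_knob','plain_end','raw_end']:
    r=[models.search_frame(P[n],t) for n in P]
    if all(r): print(t,tri(list(P.values()),[a[0]["centre"] for a in r]).round(4))
E
```

```text
{'time_s': np.float64(0.0), 'tool_pos': array([ 0.17 , -0.627,  0.235]), 'tool_rot': array([-1.7989e+02,  5.0000e-03,  1.5173e+01]), 'grip_width': np.float64(0.087), 'force': array([ 0.083, -0.245,  0.281])} 0.014
top [0.30494628 0.10554412 1.22929955] [-172.66143342   -0.79784976  -89.0486456 ] [[507.4, 0.0, 278.1], [0.0, 507.4, 210.1], [0.0, 0.0, 1.0]]
jig [([211.1, 197.4], 0.85)]
saw_slit [([216.4, 196.0], 0.91)]
short_knob [([228.7, 198.9], 0.43)]
long_knob [([254.0, 177.3], 0.56), ([229.6, 195.9], 0.23)]
plain_end [([181.1, 201.5], 0.81)]
raw_end [([184.2, 203.2], 0.85)]
tube [([187.7, 203.6], 0.6)]
long_face [([213.3, 198.6], 0.64)]
side [0.4383271  1.02062656 0.58697963] [-118.51260424   -1.41946056 -176.08729629] [[438.8, 0.0, 279.8], [0.0, 438.8, 223.7], [0.0, 0.0, 1.0]]
jig [([271.6, 290.2], 0.72), ([274.9, 297.5], 0.56)]
saw_slit [([272.3, 290.6], 0.83)]
short_knob [([283.0, 258.8], 0.8)]
long_knob [([270.3, 232.7], 0.65)]
plain_end [([275.7, 299.8], 0.94)]
raw_end [([276.8, 296.7], 0.79)]
tube []
long_face [([345.0, 311.6], 0.28)]
short_knob [0.4769 0.2075 0.0578]
long_knob [0.5167 0.1487 0.09  ]
plain_end [0.4782 0.3222 0.0322]
raw_end [0.4753 0.3144 0.0339]
```

Run:
```python
import cv2
a=cv2.imread('pics/top0.png')[120:270,100:300]; cv2.imwrite('pics/top0c.png',cv2.resize(a,None,fx=4,fy=4,interpolation=cv2.INTER_CUBIC))
a=cv2.imread('pics/side0.png')[200:350,180:380]; cv2.imwrite('pics/side0c.png',cv2.resize(a,None,fx=4,fy=4,interpolation=cv2.INTER_CUBIC))
```

```text
(no output)
```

View pics/top0.png

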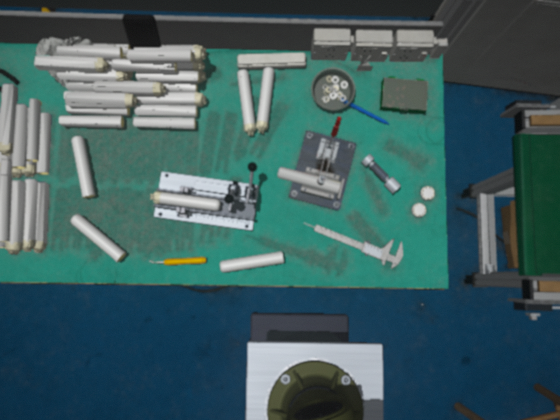

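View pics/top0c.png

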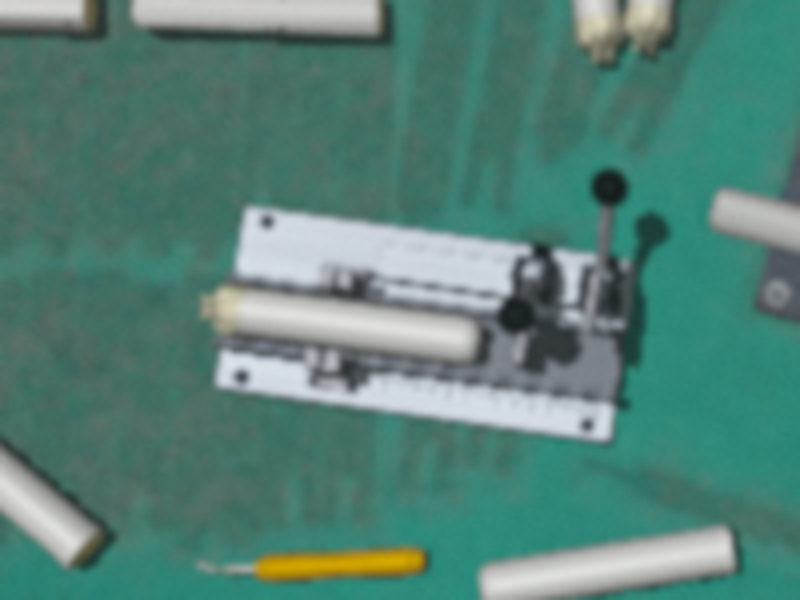

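View pics/side0c.png

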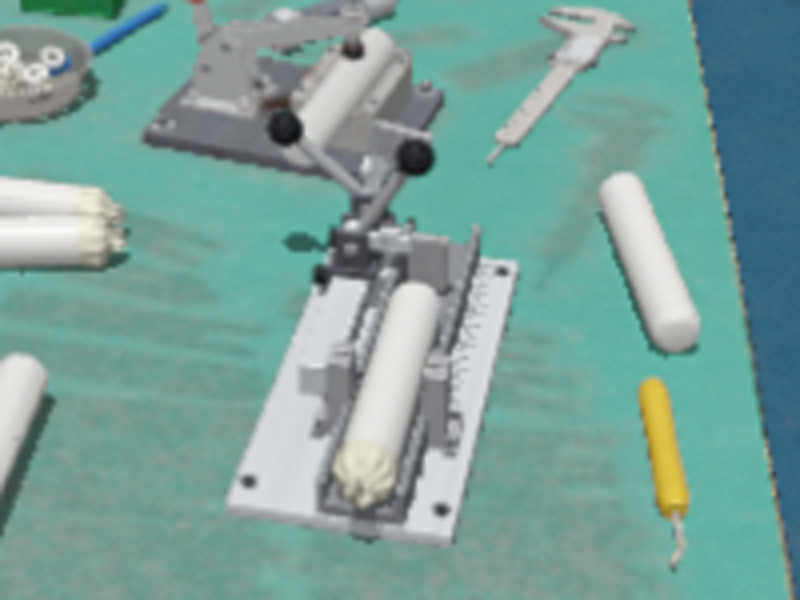

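```bash
cat > fit.py <<'E'
from h import *
from scipy.optimize import least_squares
P={n:cam(n) for n in('top','side')}
obs=[('top',(245,207),(67,120,10)),('top',(612,440),(-45,-120,10)),('top',(218,385),(-45,120,10)),
('side',(228,507),(67,120,10)),('side',(455,543),(-45,120,10)),('side',(517,262),(-45,-120,10)),
('top',(516,314),(9,-63,106)),('top',(609,187),(92,-103,92)),('side',(415,157),(9,-63,106)),('side',(286,127),(92,-103,92))]
off={'top':(100,120),'side':(180,200)}
def J(v,j):
    c,s=np.cos(v[2]),np.sin(v[2]); j=np.array(j)/1000
    return np.array([v[0]+c*j[0]-s*j[1],v[1]+s*j[0]+c*j[1],j[2]])
def f(v): return np.concatenate([proj(P[n],J(v,j))[0]-(np.array(px)/4+off[n]) for n,px,j in obs])
r=least_squares(f,[.45,.25,-.1],loss='soft_l1'); v=r.x
print(v,np.degrees(v[2])); print(f(v).reshape(-1,2).round(1).tolist())
np.save('jig.npy',v)
def inv(v,X):
    c,s=np.cos(v[2]),np.sin(v[2]); d=np.array(X)[:2]-v[:2]; return np.array([c*d[0]+s*d[1],-s*d[0]+c*d[1]])*1000
for nm,n,px,z in [('plain','top',(483,340),.033),('raw','top',(205,305),.033),('rawS','side',(365,480),.033)]:
    print(nm,inv(v,at_z(P[n],np.array(px)/4+off[n],z)))
for n in ['done_tube','deburrer','sliding_caliper']:
    c=models.search_frame(P['top'],n); print(n,[at_z(P['top'],a['centre'],.01).round(3) for a in c[:2]])
for n in [(9,-63,106),(92,-103,92),(0,50,33),(0,-100,33),(0,120,33)]: print(n,J(v,n).round(4))
E
python3 fit.py
```

```text
[ 0.47138346  0.2667418  -0.11459654] -6.56589811767227
[[-0.4, -0.2], [-0.7, -0.0], [-1.1, 0.6], [-0.2, -2.2], [-0.0, -2.9], [0.2, -1.1], [-0.3, 0.4], [-0.4, -0.3], [0.2, -0.5], [-0.4, -0.5]]
plain [  2.12614139 -38.7634919 ]
raw [  1.01779379 127.25072733]
rawS [ -0.73946569 118.60677936]
done_tube [array([0.337, 0.149, 0.01 ])]
deburrer [array([0.339, 0.311, 0.01 ])]
sliding_caliper [array([ 0.38 , -0.136,  0.01 ])]
(9, -63, 106) [0.4731 0.2031 0.106 ]
(92, -103, 92) [0.551  0.1539 0.092 ]
(0, 50, 33) [0.4771 0.3164 0.033 ]
(0, -100, 33) [0.4599 0.1674 0.033 ]
(0, 120, 33) [0.4851 0.386  0.033 ]
```

```bash
cat > plan.py <<'E'
from h import *
v=np.load('jig.npy')
def J(x,y,z):
    c,s=np.cos(v[2]),np.sin(v[2]); return np.array([v[0]+(c*x-s*y)/1000,v[1]+(s*x+c*y)/1000,z/1000])
def local(target,o=None):  # cm in current tool axes
    o=o or telemetry.get_obs(); return (R.from_euler('xyz',o['tool_rot'],degrees=True).inv().apply(target-np.array(o['tool_pos']))*100).round(2)
E
python3 - <<'E'
from plan import *
s=telemetry.get_obs(); p=np.array(s['tool_pos']); rot=R.from_euler('xyz',s['tool_rot'],degrees=True)
w=[np.array([.5,-.3,.235]),J(-30,-63,160)]; print(w)
for k in range(2):
    out=[]
    for i in range(12):
        step=(w[k]-p)/(12-i); d=rot.inv().apply(step*100).round(1); p=p+rot.apply(d)/100; rot=rot*R.from_rotvec([0,0,-.115]); out.append(d.tolist())
    print(out)
print(rot.as_euler('xyz',degrees=True),p)
E
```

```text
[array([ 0.5  , -0.3  ,  0.235]), array([0.43437644, 0.20758539, 0.16      ])]
[[3.4, -1.9, 0.0], [3.6, -1.5, 0.0], [3.7, -1.1, 0.0], [3.8, -0.7, 0.0], [3.9, -0.2, 0.0], [3.9, 0.2, 0.0], [3.8, 0.7, 0.0], [3.7, 1.1, 0.0], [3.5, 1.5, 0.0], [3.4, 1.9, 0.1], [3.1, 2.3, 0.0], [2.8, 2.6, 0.1]]
[[4.3, -0.2, 0.6], [4.3, 0.3, 0.6], [4.2, 0.7, 0.6], [4.1, 1.2, 0.6], [3.9, 1.7, 0.6], [3.7, 2.1, 0.6], [3.4, 2.5, 0.6], [3.1, 2.9, 0.7], [2.8, 3.3, 0.6], [2.4, 3.5, 0.7], [1.9, 3.8, 0.6], [1.5, 4.0, 0.7]]
[-1.79995453e+02 -1.14589408e-03  1.73310841e+02] [0.43455459 0.20743889 0.15952259]
```

{"fn": "drive_tool", "kwargs": {
  "angular": [
    [0, 0, -0.115],
    [0, 0, -0.115],
    [0, 0, -0.115],
    [0, 0, -0.115],
    [0, 0, -0.115],
    [0, 0, -0.115],
    [0, 0, -0.115],
    [0, 0, -0.115],
    [0, 0, -0.115],
    [0, 0, -0.115],
    [0, 0, -0.115],
    [0, 0, -0.115]
  ],
  "delta_pos": [
    [3.4, -1.9, 0.0],
    [3.6, -1.5, 0.0],
    [3.7, -1.1, 0.0],
    [3.8, -0.7, 0.0],
    [3.9, -0.2, 0.0],
    [3.9, 0.2, 0.0],
    [3.8, 0.7, 0.0],
    [3.7, 1.1, 0.0],
    [3.5, 1.5, 0.0],
    [3.4, 1.9, 0.1],
    [3.1, 2.3, 0.0],
    [2.8, 2.6, 0.1]
  ],
  "gripper": [0, 0, 0, 0, 0, 0, 0, 0, 0, 0, 0, 0]
}}

```text
time_s: 2.75
tool_pos: [0.501, -0.2994, 0.2349]
tool_rot: [180.0, 0.0, 94.5]
force: [0.8, -0.3, 0.1]
grip_width: 0.0027
grasp_force: 0.0
```

{"fn": "drive_tool", "kwargs": {
  "angular": [
    [0, 0, -0.115],
    [0, 0, -0.115],
    [0, 0, -0.115],
    [0, 0, -0.115],
    [0, 0, -0.115],
    [0, 0, -0.115],
    [0, 0, -0.115],
    [0, 0, -0.115],
    [0, 0, -0.115],
    [0, 0, -0.115],
    [0, 0, -0.115],
    [0, 0, -0.115],
    [0, 0, 0]
  ],
  "delta_pos": [
    [4.3, -0.2, 0.6],
    [4.3, 0.3, 0.6],
    [4.2, 0.7, 0.6],
    [4.1, 1.2, 0.6],
    [3.9, 1.7, 0.6],
    [3.7, 2.1, 0.6],
    [3.4, 2.5, 0.6],
    [3.1, 2.9, 0.7],
    [2.8, 3.3, 0.6],
    [2.4, 3.5, 0.7],
    [1.9, 3.8, 0.6],
    [1.5, 4.0, 0.7],
    [0, 0, 0]
  ],
  "gripper": [0, 0, 0, 0, 0, 0, 0, 0, 0, 0, 0, 0, 0]
}}

```text
time_s: 4.05
tool_pos: [0.4322, 0.2139, 0.1595]
tool_rot: [179.8, -0.1, 174.0]
force: [-0.8, 0.3, -0.5]
grip_width: 0.0004
grasp_force: 0.0
```

{"fn": "drive_tool", "kwargs": {
  "angular": [
    [0, 0, 0]
  ],
  "delta_pos": [
    [0, 0, 0]
  ],
  "gripper": [0]
}}

```text
time_s: 4.15
tool_pos: [0.4341, 0.2083, 0.1595]
tool_rot: [-180.0, -0.0, 173.4]
force: [0.4, -1.0, 0.3]
grip_width: 0.0001
grasp_force: 0.0
```

Run:
```python
from plan import *
s=telemetry.get_obs(); print(s['tool_pos'],s['tool_rot'],np.round(s['qpos'],0)); print(local(J(-30,-63,106)))
a=cam('top')['pixels'][120:270,150:300,::-1]; b=cam('side')['pixels'][150:350,180:380,::-1]
cv2.imwrite('pics/a1.png',np.hstack([cv2.resize(a,(400,400)),cv2.resize(b,(400,400))]))
```

```text
[0.43414541 0.20825048 0.1594827 ] [-1.79994809e+02 -1.83157671e-02  1.73433263e+02] [ 27.   5. -58. 110.   4.  67.  51.]
[-0.03 -0.06  5.35]
```

View pics/a1.png

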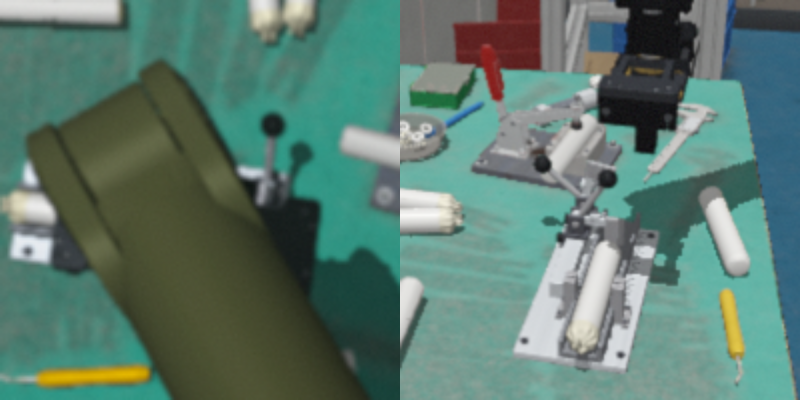

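{"fn": "drive_tool", "kwargs": {
  "angular": [
    [0, 0, 0],
    [0, 0, 0],
    [0, 0, 0],
    [0, 0, 0],
    [0, 0, 0],
    [0, 0, 0],
    [0, 0, 0],
    [0, 0, 0],
    [0, 0, 0],
    [0, 0, 0],
    [0, 0, 0],
    [0, 0, 0],
    [0, 0, 0],
    [0, 0, 0],
    [0, 0, 0],
    [0, 0, 0],
    [0, 0, 0]
  ],
  "delta_pos": [
    [0, 0, 1.8],
    [0, 0, 1.8],
    [0, 0, 1.8],
    [0, 0, 0],
    [-0.8, 0, 0],
    [-0.8, 0, 0],
    [-0.8, 0, 0],
    [-0.8, 0, 0],
    [-0.8, 0, 0],
    [-0.8, 0, 0],
    [-0.8, 0, 0],
    [-0.8, 0, 0],
    [-0.8, 0, 0],
    [-0.8, 0, 0],
    [-0.8, 0, 0],
    [-0.8, 0, 0],
    [0, 0, 0]
  ],
  "gripper": [0, 0, 0, 0, 0, 0, 0, 0, 0, 0, 0, 0, 0, 0, 0, 0, 0]
}}

```text
time_s: 5.95
tool_pos: [0.5311, 0.1959, 0.1055]
tool_rot: [180.0, 0.0, 173.2]
force: [1.1, -0.5, 0.0]
grip_width: 0.0005
grasp_force: 0.0
```

Run:
```python
from plan import *
s=telemetry.get_obs(); print(s['tool_pos'],s['force'],np.round(s['qpos'],0)); print(local(J(65,-63,106)),local(J(128,-107,96)))
p=cam('side'); cv2.imwrite('pics/a2.png',cv2.resize(p['pixels'][150:350,180:380,::-1],(500,500)))
print(proj(p,[J(9,-63,106),J(92,-63,92)]))
```

```text
[0.53110491 0.19585737 0.10547892] [ 1.0942782  -0.54899557  0.01652767] [ 21.  22. -52. 103.  19.  65.  46.]
[ 0.24  0.06 -0.05] [-6.07 -4.32  0.95]
[[283.99097913 238.75213053]
 [246.77959738 239.94746848]]
```

View pics/a2.png

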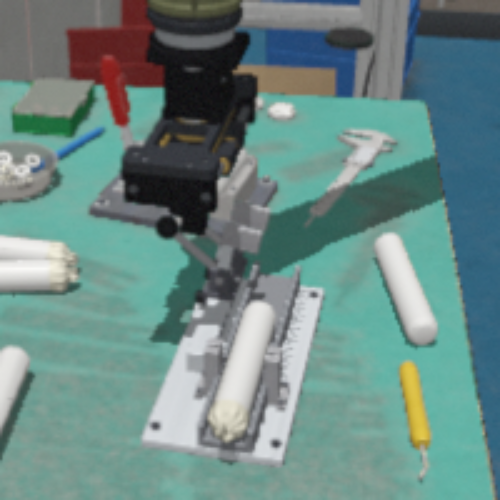

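{"fn": "drive_tool", "kwargs": {
  "angular": [
    [0, 0, 0],
    [0, 0, 0],
    [0, 0, 0],
    [0, 0, 0],
    [0, 0, 0],
    [0, 0, 0],
    [0, 0, 0],
    [0, 0, 0],
    [0, 0, 0],
    [0, 0, 0]
  ],
  "delta_pos": [
    [0.3, 0, -2],
    [0, 0, -2],
    [0, 0, -2],
    [-2, -1.3, 0],
    [-2, -1.3, 0],
    [-2.4, -1.4, 0],
    [0, 0, 0],
    [0, 0, 2.4],
    [0, 0, 2.4],
    [0, 0, 2.2]
  ],
  "gripper": [0, 0, 0, 0, 0, 0, 0, 0, 0, 0]
}}

```text
time_s: 7.0
tool_pos: [0.5854, 0.1489, 0.0939]
tool_rot: [-180.0, -0.1, 173.3]
force: [-0.4, -1.3, 0.5]
grip_width: 0.0005
grasp_force: 0.0
```

Run:
```python
from plan import *
s=telemetry.get_obs(); print(s['tool_pos'],s['force'],np.round(s['qpos'],0)); print(local(J(38,-103,96)))
p=cam('side'); cv2.imwrite('pics/a3.png',cv2.resize(p['pixels'][150:350,180:380,::-1],(500,500)))
```

```text
[0.58538495 0.14888698 0.09388495] [-0.43681704 -1.28998816  0.54817296] [ 22.  27. -49.  98.  22.  65.  50.]
[ 8.87  0.08 -0.2 ]
```

View pics/a3.png

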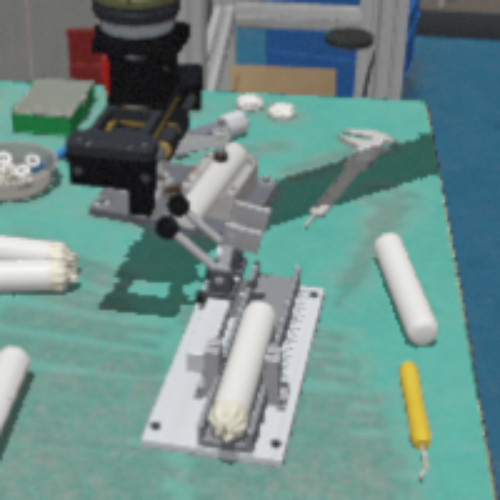

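{"fn": "drive_tool", "kwargs": {
  "angular": [
    [0, 0, 0],
    [0, 0, 0],
    [0, 0, 0],
    [0, 0, 0],
    [0, 0, 0],
    [0, 0, 0],
    [0, 0, 0],
    [0, 0, 0],
    [0, 0, 0],
    [0, 0, 0],
    [0, 0, 0],
    [0, 0, 0],
    [0, 0, 0],
    [0, 0, 0],
    [0, 0, 0],
    [0, 0, 0]
  ],
  "delta_pos": [
    [0.8, 0, 0],
    [0.8, 0, 0],
    [0.8, 0, 0],
    [0.8, 0, 0],
    [0.8, 0, 0],
    [0.8, 0, 0],
    [0.8, 0, 0],
    [0.8, 0, 0],
    [0.8, 0, 0],
    [0.8, 0, 0],
    [0.9, 0, 0],
    [0, 0, 0],
    [-0.6, 0, -1],
    [0, 0, -2.5],
    [0, 0, -2.5],
    [0, 0, 0]
  ],
  "gripper": [0, 0, 0, 0, 0, 0, 0, 0, 0, 0, 0, 0, 0, 0, 0, 0]
}}

```text
time_s: 8.65
tool_pos: [0.5062, 0.1601, 0.1594]
tool_rot: [179.9, 0.3, 173.3]
force: [0.0, -0.7, 0.4]
grip_width: 0.0004
grasp_force: 0.0
```

Run:
```python
from plan import *
s=telemetry.get_obs(); print(s['tool_pos'],s['force'],np.round(s['qpos'],0)); print(local(J(0,165,155)),J(0,165,37),J(0,85,37))
p=cam('side'); cv2.imwrite('pics/a4.png',cv2.resize(p['pixels'][150:350,180:380,::-1],(500,500)))
print((proj(p,[J(9,-103,106),J(92,-63,92)])-[180,150])*2.5)
```

```text
[0.50617739 0.16010377 0.15939272] [ 0.04659557 -0.69822322  0.39085906] [ 29.  13. -55. 105.  12.  68.  54.]
[ 4.75 26.68  0.47] [0.49025053 0.43065956 0.037     ] [0.48110286 0.35118428 0.037     ]
[[267.71973627 199.78801368]
 [166.94899346 224.86867119]]
```

View pics/a4.png

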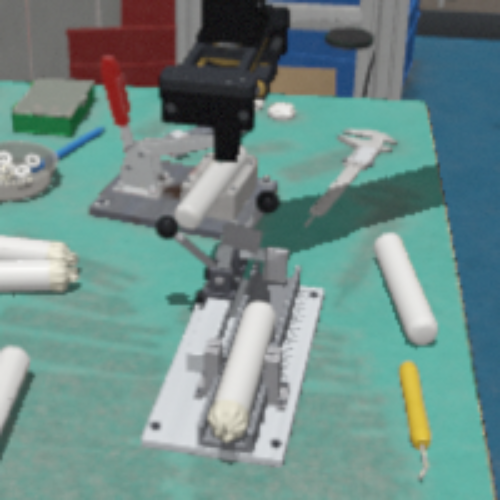

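{"fn": "drive_tool", "kwargs": {
  "angular": [
    [0, 0, 0],
    [0, 0, 0],
    [0, 0, 0],
    [0, 0, 0],
    [0, 0, 0],
    [0, 0, 0],
    [0, 0, 0],
    [0, 0, 0],
    [0, 0, 0],
    [0, 0, 0],
    [0, 0, 0]
  ],
  "delta_pos": [
    [0, 0, -1],
    [0.6, 3.3, 0],
    [0.6, 3.3, 0],
    [0.6, 3.3, 0],
    [0.6, 3.3, 0],
    [0.6, 3.4, 0],
    [0.6, 3.4, 0],
    [0.6, 3.4, 0],
    [0.6, 3.4, 0],
    [0, 0, 0],
    [0, 0, 0]
  ],
  "gripper": [0, 0, 0, 0, 0, 0, 0, 0, 0, 0, 0]
}}

```text
time_s: 9.8
tool_pos: [0.486, 0.4314, 0.1647]
tool_rot: [-179.9, -0.1, 173.4]
force: [-0.0, -0.3, 0.3]
grip_width: 0.0006
grasp_force: 0.0
```

Run:
```python
from plan import *
s=telemetry.get_obs(); print(s['tool_pos'],s['tool_rot'],s['force'],np.round(s['qpos'],0)); print(local(J(0,165,40)))
```

```text
[0.48602142 0.43138917 0.16466048] [-1.79936662e+02 -1.05578258e-01  1.73434138e+02] [-0.04602655 -0.2842755   0.32398029] [ -5.  30. -54.  87.  25.  75.  23.]
[-4.500e-01 -1.000e-02  1.247e+01]
```

{"fn": "drive_tool", "kwargs": {
  "angular": [
    [0, 0, 0],
    [0, 0, 0],
    [0, 0, 0],
    [0, 0, 0],
    [0, 0, 0],
    [0, 0, 0],
    [0, 0, 0],
    [0, 0, 0]
  ],
  "delta_pos": [
    [-0.45, 0, 2.5],
    [0, 0, 2.5],
    [0, 0, 2.5],
    [0, 0, 2.5],
    [0, 0, 2.4],
    [0, -0.6, 0],
    [0, -0.6, 0],
    [0, 0, 0]
  ],
  "gripper": [0, 0, 0, 0, 0, 0, 0, 0]
}}

```text
time_s: 10.6
tool_pos: [0.4915, 0.4169, 0.0429]
tool_rot: [-180.0, 0.1, 173.2]
force: [0.6, -0.1, 0.5]
grip_width: 0.0004
grasp_force: 0.0
```

Run:
```python
from plan import *
s=telemetry.get_obs(); print(s['tool_pos'],s['tool_rot'],s['force'],np.round(s['qpos'],0)); print(local(J(0,84,40)))
a=cam('top')['pixels'][120:270,100:250,::-1]; b=cam('side')['pixels'][200:350,200:350,::-1]
cv2.imwrite('pics/a5.png',np.hstack([cv2.resize(a,(400,400)),cv2.resize(b,(400,400))]))
```

```text
[0.49145183 0.41687218 0.04286314] [-1.79990661e+02  1.04570658e-01  1.73180634e+02] [ 0.62585027 -0.0679726   0.54429298] [ -5.  36. -50.  94.  30.  64.  20.]
[ 0.25 -6.75  0.29]
```

View pics/a5.png

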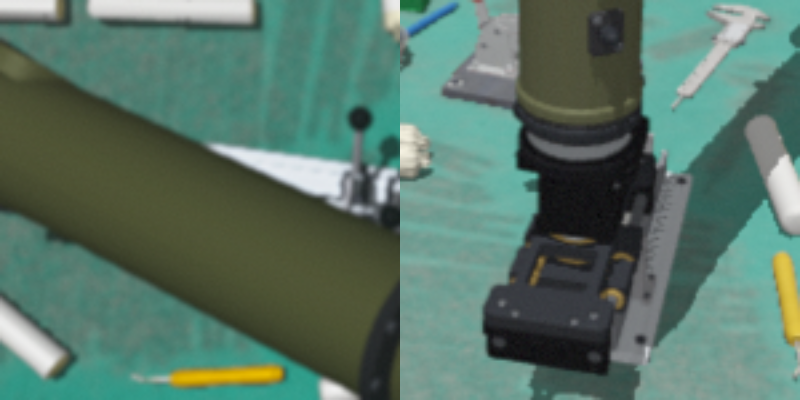

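{"fn": "drive_tool", "kwargs": {
  "angular": [
    [0, 0, 0],
    [0, 0, 0],
    [0, 0, 0],
    [0, 0, 0],
    [0, 0, 0],
    [0, 0, 0],
    [0, 0, 0],
    [0, 0, 0],
    [0, 0, 0],
    [0, 0, 0],
    [0, 0, 0],
    [0, 0, 0],
    [0, 0, 0],
    [0, 0, 0]
  ],
  "delta_pos": [
    [0.2, 0, 0.2],
    [0, -0.5, 0],
    [0, -0.5, 0],
    [0, -0.5, 0],
    [0, -0.5, 0],
    [0, -0.5, 0],
    [0, -0.5, 0],
    [0, -0.5, 0],
    [0, -0.5, 0],
    [0, -0.5, 0],
    [0, -0.5, 0],
    [0, -0.5, 0],
    [0, -0.5, 0],
    [0, 0, 0]
  ],
  "gripper": [0, 0, 0, 0, 0, 0, 0, 0, 0, 0, 0, 0, 0, 0]
}}

```text
time_s: 12.1
tool_pos: [0.4812, 0.3579, 0.0394]
tool_rot: [-179.9, 0.0, 173.3]
force: [-0.7, 0.1, 0.3]
grip_width: 0.0005
grasp_force: 0.0
```

Run:
```python
from plan import *
s=telemetry.get_obs(); print(s['tool_pos'],s['tool_rot'],s['force'],np.round(s['qpos'],0)); print(local(J(0,82,40)))
```

```text
[0.48120965 0.35794904 0.03937397] [-1.79942726e+02  5.88496457e-03  1.73261237e+02] [-0.71785663  0.06779835  0.31387608] [  2.  32. -51. 101.  28.  61.  24.]
[-0.07 -0.97 -0.06]
```

{"fn": "drive_tool", "kwargs": {
  "angular": [
    [0, 0, 0],
    [0, 0, 0],
    [0, 0, 0],
    [0, 0, 0]
  ],
  "delta_pos": [
    [0, -0.2, 0],
    [0, -0.2, 0],
    [0, -0.2, 0],
    [0, 0, 0]
  ],
  "gripper": [0, 0, 0, 0]
}}

```text
time_s: 12.5
tool_pos: [0.4804, 0.3528, 0.0395]
tool_rot: [-180.0, -0.0, 173.3]
force: [0.5, -0.3, -0.1]
grip_width: 0.0002
grasp_force: 0.0
```

{"fn": "drive_tool", "kwargs": {
  "angular": [
    [0, 0, 0],
    [0, 0, 0],
    [0, 0, 0]
  ],
  "delta_pos": [
    [0, -0.1, 0],
    [0, -0.1, 0],
    [0, 0, 0]
  ],
  "gripper": [0, 0, 0]
}}

```text
time_s: 12.8
tool_pos: [0.4801, 0.351, 0.0395]
tool_rot: [-180.0, -0.0, 173.3]
force: [-0.4, -0.2, -0.1]
grip_width: 0.0002
grasp_force: 0.0
```

{"fn": "drive_tool", "kwargs": {
  "angular": [
    [0, 0, 0],
    [0, 0, 0]
  ],
  "delta_pos": [
    [0, -0.1, 0],
    [0, 0, 0]
  ],
  "gripper": [0, 0]
}}

```text
time_s: 13.0
tool_pos: [0.48, 0.3499, 0.0395]
tool_rot: [-180.0, -0.0, 173.3]
force: [-0.3, -0.6, 0.3]
grip_width: 0.0002
grasp_force: 0.1
```

{"fn": "drive_tool", "kwargs": {
  "angular": [
    [0, 0, 0],
    [0, 0, 0]
  ],
  "delta_pos": [
    [0, -0.1, 0],
    [0, 0, 0]
  ],
  "gripper": [0, 0]
}}

```text
time_s: 13.2
tool_pos: [0.4799, 0.349, 0.0395]
tool_rot: [-180.0, -0.0, 173.3]
force: [0.6, 0.6, 0.5]
grip_width: 0.0004
grasp_force: 0.1
```

{"fn": "drive_tool", "kwargs": {
  "angular": [
    [0, 0, 0],
    [0, 0, 0]
  ],
  "delta_pos": [
    [0, -0.1, 0],
    [0, 0, 0]
  ],
  "gripper": [0, 0]
}}

```text
time_s: 13.4
tool_pos: [0.4798, 0.3479, 0.0395]
tool_rot: [-180.0, -0.0, 173.3]
force: [-0.4, 0.5, -0.1]
grip_width: -0.0
grasp_force: 0.0
```

{"fn": "drive_tool", "kwargs": {
  "angular": [
    [0, 0, 0],
    [0, 0, 0]
  ],
  "delta_pos": [
    [0, -0.1, 0],
    [0, 0, 0]
  ],
  "gripper": [0, 0]
}}

```text
time_s: 13.6
tool_pos: [0.4797, 0.3469, 0.0395]
tool_rot: [-180.0, -0.0, 173.3]
force: [0.1, 0.0, 0.9]
grip_width: 0.0005
grasp_force: 0.0
```

{"fn": "drive_tool", "kwargs": {
  "angular": [
    [0, 0, 0],
    [0, 0, 0]
  ],
  "delta_pos": [
    [0, -0.1, 0],
    [0, 0, 0]
  ],
  "gripper": [0, 0]
}}

```text
time_s: 13.8
tool_pos: [0.4796, 0.346, 0.0395]
tool_rot: [-180.0, -0.0, 173.3]
force: [0.8, 0.4, -0.3]
grip_width: 0.0005
grasp_force: 0.0
```

{"fn": "drive_tool", "kwargs": {
  "angular": [
    [0, 0, 0],
    [0, 0, 0]
  ],
  "delta_pos": [
    [0, -0.1, 0],
    [0, 0, 0]
  ],
  "gripper": [0, 0]
}}

```text
time_s: 14.0
tool_pos: [0.4794, 0.345, 0.0395]
tool_rot: [-180.0, 0.0, 173.3]
force: [-0.0, -0.1, 0.0]
grip_width: 0.0002
grasp_force: 0.0
```

Run:
```python
from plan import *
s=telemetry.get_obs(); print(s['force'],local(J(0,82,40)))
p=cam('top');q=cam('side');a=p['pixels'][150:250,170:270,::-1]; b=q['pixels'][180:330,220:370,::-1]
cv2.imwrite('pics/a6.png',np.hstack([cv2.resize(a,(400,400),interpolation=2),cv2.resize(b,(400,400),interpolation=2)]))
print((proj(p,[J(0,-100,33),J(9,-103,106),J(0,67,33)])-[170,150])*4); print((proj(q,[J(0,-100,33),J(9,-103,106),J(92,-63,92),J(0,67,33)])-[220,180])*8/3)
```

```text
[-0.01052954 -0.13236838  0.02295247] [-0.09  0.34 -0.05]
[[304.73384415 237.07980136]
 [305.95074228 205.04761143]
 [ 25.6560612  200.06457643]]
[[185.77395022 209.24519781]
 [178.90105203 133.10721459]
 [ 71.41225969 159.85991594]
 [149.38150249 328.3775874 ]]
```

View pics/a6.png

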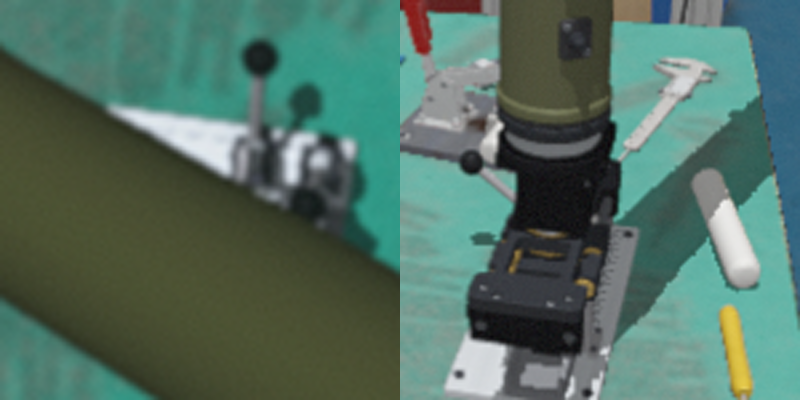

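{"fn": "drive_tool", "kwargs": {
  "angular": [
    [0, 0, 0],
    [0, 0, 0]
  ],
  "delta_pos": [
    [0, -0.1, 0],
    [0, 0, 0]
  ],
  "gripper": [0, 0]
}}

```text
time_s: 14.3
tool_pos: [0.4793, 0.344, 0.0395]
tool_rot: [-180.0, -0.0, 173.3]
force: [-0.3, -0.5, 0.7]
grip_width: 0.0004
grasp_force: 0.1
```

{"fn": "drive_tool", "kwargs": {
  "angular": [
    [0, 0, 0],
    [0, 0, 0]
  ],
  "delta_pos": [
    [0, -0.1, 0],
    [0, 0, 0]
  ],
  "gripper": [0, 0]
}}

```text
time_s: 14.5
tool_pos: [0.4793, 0.3433, 0.0396]
tool_rot: [180.0, 0.0, 173.3]
force: [0.4, 1.0, 0.1]
grip_width: 0.0007
grasp_force: 0.4
```

{"fn": "drive_tool", "kwargs": {
  "angular": [
    [0, 0, 0],
    [0, 0, 0]
  ],
  "delta_pos": [
    [0, -0.1, 0],
    [0, 0, 0]
  ],
  "gripper": [0, 0]
}}

```text
time_s: 14.7
tool_pos: [0.4792, 0.3432, 0.0399]
tool_rot: [179.9, 0.0, 173.3]
force: [0.6, 3.3, 0.4]
grip_width: 0.0002
grasp_force: 1.6
```

{"fn": "drive_tool", "kwargs": {
  "angular": [
    [0, 0, 0],
    [0, 0, 0],
    [0, 0, 0],
    [0, 0, 0],
    [0, 0, 0],
    [0, 0, 0],
    [0, 0, 0],
    [0, 0, 0],
    [0, 0, 0],
    [0, 0, 0],
    [0, 0, 0],
    [0, 0, 0],
    [0, 0, 0],
    [0, 0, 0],
    [0, 0, 0],
    [0, 0, 0]
  ],
  "delta_pos": [
    [0, 0, 0],
    [0, 0, 0],
    [0, 0.3, 0],
    [0, 0.7, 0],
    [0, 1.5, 0],
    [0, 2, 0],
    [0, 2, 0],
    [0, 2.5, 0],
    [0, 0, -3],
    [0, 0, -4],
    [0, 0, -4],
    [0, 0, -4],
    [-4, 0, 0],
    [-4, 0, 0],
    [-4, 0, 0],
    [0, 0, 0]
  ],
  "gripper": [0, 0, 0, 0, 0, 0, 0, 0, 0, 0, 0, 0, 0, 0, 0, 0]
}}

```text
time_s: 16.3
tool_pos: [0.6152, 0.4127, 0.187]
tool_rot: [-179.8, 0.1, 172.8]
force: [1.7, -1.1, 0.8]
grip_width: 0.0007
grasp_force: 0.0
```

Run:
```python
from plan import *
s=telemetry.get_obs(); print(s['time_s'],s['tool_pos'],s['force'])
p=cam('top');q=cam('side');a=p['pixels'][150:250,150:270,::-1]; b=q['pixels'][210:330,220:340,::-1]
cv2.imwrite('pics/a7.png',np.hstack([cv2.resize(a,(396,330),interpolation=2),cv2.resize(b,(396,396),interpolation=2)[:330]]))
print((proj(p,[J(0,-100,33),J(9,-103,106),J(0,67,33),J(92,-63,92)])-[150,150])*3.3); print((proj(q,[J(0,-100,33),J(9,-103,106),J(92,-63,92),J(0,67,33)])-[220,210])*3.3+[396,0])
```

```text
16.3 [0.61523564 0.41270926 0.18699462] [ 1.70942538 -1.0881453   0.75429551]
[[317.40542143 195.59083612]
 [318.40936238 169.16427943]
 [ 87.16625049 165.05327555]
 [278.68680772  46.80079979]]
[[625.89526339 159.94093229]
 [617.39005188  65.72017806]
 [484.37267136  98.82664598]
 [580.85960934 307.36726441]]
```

View pics/a7.png

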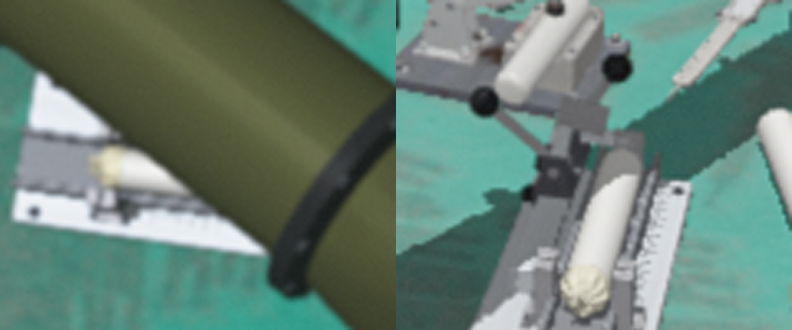

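```bash
python3 -c "
from cell import env
print(env.sign_off())"
```

```text
the job is handed in; nothing more can be done
None
```

The job is handed in, but the cell returned no verdict, so success is unconfirmed: the last pictures show the short stop folded back and the long stop down, and the tube pushed until it stalled at about 3 N, with its crinkled end where it should be when flush against the long stop (the stop end itself was not measured).

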